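# Register a notebook in an electric punch and start it

### The arm

A 7-joint arm with a two-finger parallel gripper is mounted at the origin on a cart in front of the work surface, level with it; the furniture and walls round the work are solid. World frame = base frame: x ahead of the robot, y to its left, z up, the work surface at z = 0. Lengths are in mm, angles in rad, forces in N, time in s.
With the tool pointing down it reaches from about 425 to 1025 mm from the base axis. Payload 9.4 kg.
Tool frame: the origin (TCP) lies between the finger pads; the fingertips stand 25 mm ahead of it and the grasp point (between the pads) lies 6 mm ahead of it; z points along the fingers, x is the direction in which the jaws open and shut, and the axes are right-handed (so a half turn about z gives the same grasp; the last joint's range is limited). The gripper opens to 93 mm and grips with 3 to 60 N. Pads are 15 mm wide; open, the fingers measure 128 mm over their backs; the gripper's body (75 mm by 188 mm) begins 65 mm behind the grasp point.
Start: joints at [-1.19, 0.599, -0.003, 1.599, 0.002, 0.943, -0.08], TCP at [320.436, 650.342, 243.618] pointing down, gripper open.
Joint ranges: [-2.57, 2.57], [-0.35, 1.97], [-1.29, 1.29], [0.11, 2.56], [-1.05, 4.19], [0.11, 1.86], [-2.63, 2.63]. Speed limits (rad/s): [2.22, 2.22, 3.01, 3.01, 3.14, 3.14, 3.14].

### API

Orientations are given as a 3x3 rotation matrix whose columns are the frame's x, y, z axes.
In Python, from bench import read_state, imaging, r gives the robot as it stands. The module is installed in compiled form; this text tells all that it offers.
- The arm moves only by the shell command python3 -m creep 'ROWS' [OPENING] [FORCE]. ROWS is JSON, a list of rows, each an object with "linear": the shift along the tool's x, y, z in cm, a list of three; "rotation": the turn, a rotation vector about the tool's x, y, z in rad, a list of three. A call has exactly 8 rows; each row shifts and turns the commanded pose from where the row before left it, along the tool's axes as they then stand; what a row does not reach is not made up. A row lasts 1/8 s, in which the tool goes at most 62.5 mm and 10.7 degrees, less where a joint would pass 70% of its speed; a pose out of reach is approached as far as the arm can. A call with a gripper value outside its range is refused whole. OPENING is the finger opening in cm, from 0 to 9.3, set as the call begins (- or left out, the last holds). The fingers move at their own pace and stop on an object; FORCE is the grip in N (left out, the last holds). Time passes only in rows, so rows that do not move let the fingers close, or fill a call up. It gives the time, the measured TCP pose, the force and the opening at its end, in the units of the state.
- read_state(): the state, without advancing time (a new reading comes with each control period).
- imaging.snapshot(name): name is "scene" or "top" or "wrist"; returns a dict with "img" (420x560x3 uint8, red, green, blue), "camera_matrix" (3x3 intrinsics, pixels), "pose" (4x4, takes a point from camera to world coordinates); the wrist camera has in their place "mount" (4x4, takes a point from camera to tool coordinates, whose origin is the TCP and whose axes are the tool frame's). Camera axes: x right, y down, z forward; pixel columns grow to the right and rows downward; lengths in mm; the calibration is good to about 2 mm. A picture is of the moment at which its call begins: read the wrist's pose just before it. There is no depth.
- r.job_done(): hands the job in, once; it reports no verdict.
The state is a dict: "time_s": time; "joints": joint angles; "dq": joint speeds; "joint_efforts": joint torques, N m; "position": TCP position; "orientation": TCP orientation; "ft_force": force on the tool from outside, world axes, zero at the start; "moment": the same for the moment, N m; "gripper_width": finger opening in mm.
Only numpy, scipy, OpenCV 4.12 (cv2) and the standard library are available. Lean on these libraries where they do the work, as an engineer would, in place of code of your own. Each camera call takes 0.05 s, during which the arm holds its last target. There are 200 camera calls.

### The job

Get the yellow notebook punched: slide it flat along the desk until its right edge lies flush along the steel guide bar and its far edge is fully home against the stop hidden inside the slot of the grey punch, pushing gently so that nothing is slammed and the bar does not shift. Then lift the red guard on the punch, flip the toggle switch beneath it all the way to the back, and lower the guard fully shut again, leaving the other things on the desk alone.

Things in the scene. Friction and masses are not known exactly. Their poses are not given: they have to be found in the camera images.
- punch: grey electric punch, 115 x 300 x 70 mm, fixed. Origin under its middle on the desk; x into the machine, y to the left, z up; front face at x = -55 mm. Slot under the hood: 265 mm wide, 20 mm high, open to the front, floor is the desk. In it a rigid fixed stop, parallel to the front, hidden: its face is 25 to 45 mm behind the front face (unknown; feel for it with the notebook)
- sensor (a joint): white sprung paper sensor in the middle of the hidden stop, in m: 0 untouched (it sticks out 8 mm in front of the stop), 0.008 when the notebook's far edge lies against the stop; it counts as fully home above 0.006. Its spring is weak (0.3 N); the notebook stays where it is left
- guide: bare steel guide bar, 160 x 40 x 30 mm (33 with its two dark buttons), loose on the desk before the punch, at the right, 2.4 kg; friction alone holds it, it shifts at about 10 N. Origin under its middle, x along its length (same heading as the punch, square to its front), y to the left. Its left face, y = +20 mm, is the one the notebook lies along; it stands right for the job
- notebook: yellow notebook, flat, 0.15 kg, solid slab 7 mm thick (binding 11 mm). Origin under its middle; x along its long side to the left (facing the punch), y back out of the slot. Right edge x = -104 mm, left +104, far edge y = -74, near (spiral-bound) +72. Starts up to 0.18 rad off square, up to about 90 mm too far out and 60 mm left of the bar; slides with 1 to 2 N and stays where left
- notebook_side (a point): middle of the notebook's right edge, the one that goes along the guide bar, 4 mm above the desk; axes as the notebook
- notebook_near (a point): middle of the notebook's near edge, opposite to the one that goes into the slot, 4 mm above the desk; axes as the notebook
- guard (a joint): red box-shaped guard over the switch, 68 x 50 x 34 mm, hinged at its far lower edge: 0 shut, 1.7 rad fully open; its near end swings up and back. The hinge is stiff, it stays where it is left (about 1 N at the fin moves it). Lift it beyond 1.2 rad to reach the switch; shut means below 0.08
- guard_grip (a point): point in the guard's upright red grip fin, 17 mm above the guard's top face; axes turn with the guard. The fin is 10 mm thick across (along the hinge), 26 mm long and 29 mm high above the guard's top, so that it can turn between fingers which pinch it across its thickness
- guard_hinge (a point): middle of the guard's hinge axis, which runs along the punch's y; axes as the punch. In punch axes guard_grip lies at x = -53, z = +51 mm from it when the guard is shut
- toggle (a joint): steel bat toggle under the guard, rad: 0 leaning to the slot side (off), 0.9 leaning away to the back (on); counts as on above 0.75. It stays where it is left; about 1 N at its tip moves it. Pivot 73 mm above the desk at punch x = -20, y = +50 mm, 23 mm long, ball 9 mm across
- toggle_tip (a point): centre of the ball at the toggle's end
- ink_bottle: dark blue square ink bottle with black cap, 54 x 54 x 62 mm, origin under its middle; bystander
- travel_clock: small black alarm clock, 45 x 60 x 58 mm, origin under its middle; bystander
- calculator: white pocket calculator lying flat, 140 x 70 x 14 mm, origin under its middle; bystander

How it is judged:
By the outcome, as a careful person would: the job done as asked, in the order asked, and still so for the second after the job is handed in, with the robot touching nothing.
It also fails if it takes over 72 s, if anything falls off the work surface, if the arm or the gripper's body presses on something with over 40 N, if the wrist force passes 120 N, or if a joint passes its speed limit or range.

## Working session

There is one attempt and no reset: what is moved stays moved. The work goes in short steps, Python scripts to look and compute and a shell command to move; the robot and the scene stay as the last step left them, time stands still between calls to the robot, and variables do not carry over. Pictures are saved under pics/ and viewed, about 8 in all and at most 12, crops included, and the job is handed in when it is done.

```bash
mkdir -p pics; cat > h.py <<'E'
import numpy as np, cv2
from bench import read_state, imaging, r
def snap(n,f):
    s=read_state(); d=imaging.snapshot(n)
    cv2.imwrite('pics/'+f+'.png',d['img'][:,:,::-1])
    if 'mount' in d:
        T=np.eye(4);T[:3,:3]=s['orientation'];T[:3,3]=s['position'];d['pose']=T@np.array(d['mount'])
    np.savez('pics/'+f+'.npz',img=d['img'],K=d['camera_matrix'],P=d['pose'])
    return d
def load(f):
    z=np.load('pics/'+f+'.npz'); return z['img'],z['K'],z['P']
def ray(K,P,uv):
    v=P[:3,:3]@np.linalg.inv(K)@np.array([uv[0],uv[1],1.]); return P[:3,3],v
def plane(K,P,uv,z):
    o,v=ray(K,P,uv); return o+v*(z-o[2])/v[2]
def proj(K,P,X):
    c=np.linalg.inv(P)@np.append(X,1); p=K@c[:3]; return p[:2]/p[2]
E
python3 - <<'E'
from h import *
for n in ('scene','top','wrist'):
    d=snap(n,n+'0'); print(n,np.round(d['pose'],3).tolist(),np.round(d['camera_matrix'],1).tolist())
a=[load(n+'0')[0] for n in('top','scene')]
cv2.imwrite('pics/both.png',np.hstack([cv2.resize(i,(400,300)) for i in a])[:,:,::-1])
s=read_state();print(np.round(s['orientation'],3),s['ft_force'],s['time_s'],s['gripper_width'])
E
```

```text
scene [[-0.885, -0.226, 0.408, 169.533], [-0.466, 0.417, -0.78, 549.002], [0.007, -0.881, -0.474, 533.986], [0.0, 0.0, 0.0, 1.0]] [[393.3, 0.0, 284.6], [0.0, 393.3, 206.4], [0.0, 0.0, 1.0]]
top [[0.114, -0.969, 0.22, 317.348], [-0.993, -0.11, 0.029, -158.191], [-0.004, -0.222, -0.975, 1068.104], [0.0, 0.0, 0.0, 1.0]] [[436.0, 0.0, 276.0], [0.0, 436.0, 211.2], [0.0, 0.0, 1.0]]
wrist [[0.442, 0.862, 0.25, 251.489], [0.897, -0.424, -0.124, 684.482], [-0.001, 0.279, -0.96, 383.924], [0.0, 0.0, 0.0, 1.0]] [[344.3, 0.0, 278.2], [0.0, 344.3, 209.0], [0.0, 0.0, 1.0]]
[[ 0.442  0.897 -0.   ]
 [ 0.897 -0.442 -0.001]
 [-0.001  0.    -1.   ]] [-0.36721474 -0.21995285 -0.21435272] 0.15 92.85312518066662
```

View pics/top0.png

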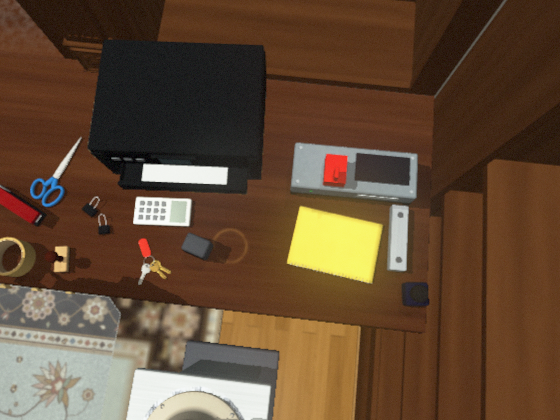

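View pics/scene0.png

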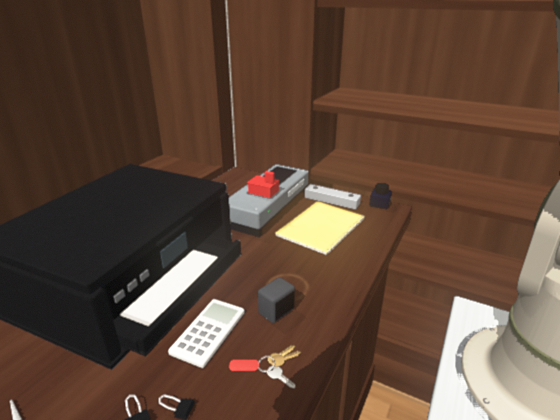

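The top view shows the punch at (355,172) with the red guard at (335,170), the notebook at (336,244), the guide bar at (398,238), the ink bottle at (415,294), the clock at (197,245) and the calculator at (162,211). The scene view shows the same layout from the left.

```bash
cat > m.py <<'E'
from h import *
import sys
def quad(m):
    cs,_=cv2.findContours(m.astype(np.uint8),cv2.RETR_EXTERNAL,cv2.CHAIN_APPROX_NONE); c=max(cs,key=cv2.contourArea)
    return c[:,0].astype(float)
E
python3 - <<'E'
from m import *
img,K,P=load('top0'); hsv=cv2.cvtColor(img,cv2.COLOR_RGB2HSV); H,S,V=[hsv[...,i].astype(int) for i in range(3)]
k=np.ones((3,3),np.uint8)
def rep(name,m,z):
    m=cv2.morphologyEx(m.astype(np.uint8),cv2.MORPH_OPEN,k)
    c=quad(m); w=np.array([plane(K,P,p,z)[:2] for p in c],np.float32)
    r_=cv2.minAreaRect(w); print(name,np.round(r_[0],1),np.round(r_[1],1),round(r_[2],2),np.round(cv2.boxPoints(r_)).tolist())
rep('note',(H>22)&(H<35)&(S>150)&(V>120),7)
roi=np.zeros(H.shape,bool); roi[195:280,383:415]=1
rep('bar',(S<70)&(V>90)&roi,30)
roi[:]=0; roi[138:206,285:422]=1
print(hsv[175,300],hsv[170,370],hsv[230,398],hsv[197,350])
rep('punch',(S<70)&(V>80)&roi,70)
rep('guard',((H<8)|(H>172))&(S>170)&(V>90)&roi,100)
print('shelf',[np.round(plane(K,P,p,0)) for p in [(433,95),(423,328),(268,80)]])
print(proj(K,P,[0,0,0]))
E
```

```text
note [ 494.1 -279.9] [212.1 146.4] 83.15 [[409.0, -376.0], [554.0, -394.0], [579.0, -183.0], [434.0, -166.0]]
bar [ 521.2 -425.8] [163.1  46.8] 0.85 [[439.0, -404.0], [440.0, -450.0], [603.0, -448.0], [602.0, -401.0]]
[ 81  11 161] [11 53 68] [ 72   6 201] [21 87 85]
punch [ 659.8 -303.7] [125.5 299.3] 0.76 [[595.0, -155.0], [599.0, -454.0], [725.0, -453.0], [721.0, -153.0]]
guard [ 649.5 -254.6] [74.2 50.2] 0.62 [[612.0, -230.0], [613.0, -280.0], [687.0, -279.0], [686.0, -229.0]]
shelf [array([ 922., -507.,    0.]), array([ 316., -504.,    0.]), array([916., -64.,   0.])]
[191.3548199  446.46650044]
```

```bash
python3 - <<'E'
from h import *
img,_,_=load('top0'); cv2.imwrite('pics/crop.png',cv2.resize(img[125:315,270:440],None,fx=3.1,fy=3.1,interpolation=cv2.INTER_CUBIC)[:,:,::-1])
E
```

```text
(no output)
```

View pics/crop.png

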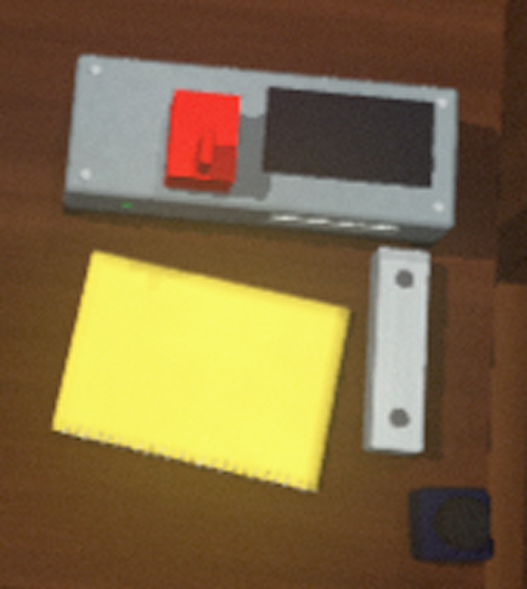

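```bash
cat > plan.py <<'E'
# plan.py x y z yaw nrows [startx y z yaw] : print rows (tool down) to reach target TCP
from h import *
import sys
a=[float(v) for v in sys.argv[1:]]
s=read_state(); O=np.array(s['orientation']); p=np.array(s['position']); y0=np.arctan2(O[1,0],O[0,0])
if len(a)>5: p=np.array(a[5:8]); y0=a[8]
n=int(a[4]); dw=(np.array(a[:3])-p)/n; dy=((a[3]-y0+np.pi)%(2*np.pi)-np.pi)/n
print('from',np.round(p,1),round(y0,3))
for i in range(n):
    t=y0+dy*i; l=[dw[0]*np.cos(t)+dw[1]*np.sin(t),dw[0]*np.sin(t)-dw[1]*np.cos(t),-dw[2]]
    print('{"linear":[%.2f,%.2f,%.2f],"rotation":[0,0,%.3f]},'%(*[v/10 for v in l],-dy))
E
python3 plan.py 510 -170 200 0.014 16
```

```text
from [320.3 650.1 243. ] 1.113
{"linear":[-4.07,3.33,0.27],"rotation":[0,0,0.069]},
{"linear":[-3.84,3.60,0.27],"rotation":[0,0,0.069]},
{"linear":[-3.58,3.86,0.27],"rotation":[0,0,0.069]},
{"linear":[-3.31,4.09,0.27],"rotation":[0,0,0.069]},
{"linear":[-3.02,4.31,0.27],"rotation":[0,0,0.069]},
{"linear":[-2.72,4.51,0.27],"rotation":[0,0,0.069]},
{"linear":[-2.40,4.68,0.27],"rotation":[0,0,0.069]},
{"linear":[-2.07,4.84,0.27],"rotation":[0,0,0.069]},
{"linear":[-1.74,4.97,0.27],"rotation":[0,0,0.069]},
{"linear":[-1.39,5.07,0.27],"rotation":[0,0,0.069]},
{"linear":[-1.04,5.16,0.27],"rotation":[0,0,0.069]},
{"linear":[-0.68,5.22,0.27],"rotation":[0,0,0.069]},
{"linear":[-0.32,5.25,0.27],"rotation":[0,0,0.069]},
{"linear":[0.04,5.26,0.27],"rotation":[0,0,0.069]},
{"linear":[0.40,5.25,0.27],"rotation":[0,0,0.069]},
{"linear":[0.76,5.21,0.27],"rotation":[0,0,0.069]},
```

```bash
python3 -m creep '[{"linear":[-4.1,3.3,0.2],"rotation":[0,0,0.069]},{"linear":[-3.8,3.6,0.2],"rotation":[0,0,0.069]},{"linear":[-3.6,3.9,0.2],"rotation":[0,0,0.069]},{"linear":[-3.3,4.1,0.2],"rotation":[0,0,0.069]},{"linear":[-3.0,4.3,0.2],"rotation":[0,0,0.069]},{"linear":[-2.7,4.5,0.2],"rotation":[0,0,0.069]},{"linear":[-2.4,4.7,0.2],"rotation":[0,0,0.069]},{"linear":[-2.1,4.8,0.2],"rotation":[0,0,0.069]}]'; python3 -m creep '[{"linear":[-1.7,5.0,0.3],"rotation":[0,0,0.069]},{"linear":[-1.4,5.1,0.3],"rotation":[0,0,0.069]},{"linear":[-1.0,5.2,0.3],"rotation":[0,0,0.069]},{"linear":[-0.7,5.2,0.3],"rotation":[0,0,0.069]},{"linear":[-0.3,5.2,0.3],"rotation":[0,0,0.069]},{"linear":[0,5.2,0.3],"rotation":[0,0,0.069]},{"linear":[0.4,5.2,0.3],"rotation":[0,0,0.069]},{"linear":[0.8,5.2,0.3],"rotation":[0,0,0.069]}]'
python3 - <<'E'
from h import *
d=snap('wrist','w1'); s=read_state(); print(s['position'],s['ft_force'],np.round(s['orientation'],3).tolist(),np.round(s['dq'],2))
E
```

```text
time_s: 1.15
position: [415.0, 238.6, 227.6]
orientation: [[0.848, 0.53, 0.0], [0.53, -0.848, 0.0], [0.0, 0.0, -1.0]]
ft_force: [0.5, -0.0, 0.2]
gripper_width: 92.8
time_s: 2.15
position: [509.2, -170.6, 203.5]
orientation: [[1.0, 0.007, 0.0], [0.007, -1.0, 0.0], [0.0, -0.0, -1.0]]
ft_force: [0.4, 0.3, -0.2]
gripper_width: 92.7
[ 510.25128549 -177.91464059  203.79855067] [ 1.70598107 -6.74119597  1.98712676] [[1.0, -0.002, 0.002], [-0.002, -1.0, -0.005], [0.002, 0.005, -1.0]] [-0.06 -0.03 -0.01  0.06  0.03 -0.02 -0.06]
```

View pics/w1.png

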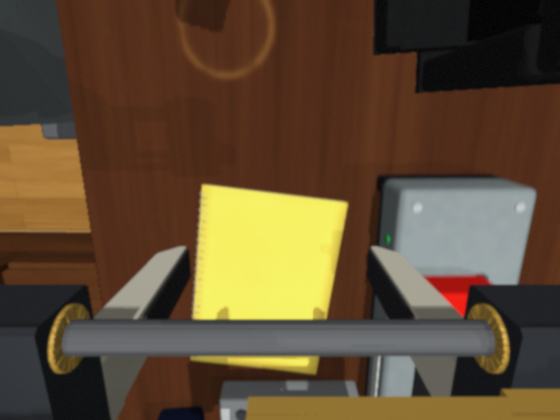

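The wrist view shows the notebook corners at about (204,185), (347,202), (190,360) and (317,374). The bar's top is at the bottom, from (222,382) to (357,382), and the punch's front is at about x=380. The fingers hide part of the view.

```bash
python3 - <<'E'
from h import *
d=snap('wrist','w2'); s=read_state(); print(s['position'],s['ft_force'],s['time_s'])
img,K,P=load('w2'); hsv=cv2.cvtColor(img,cv2.COLOR_RGB2HSV); H,S,V=[hsv[...,i].astype(int) for i in range(3)]
from m import quad
c=quad((H>22)&(H<35)&(S>120)&(V>120)&(np.indices(H.shape)[0]<318))
e=cv2.approxPolyDP(c.astype(np.int32).reshape(-1,1,2),6,True)[:,0]; print([ (p.tolist(),np.round(plane(K,P,p,7)[:2]).tolist()) for p in e])
# grey transitions: bar top-left edge & punch front top edge
for x in (240,290,340): print('bar col',x,V[366:396,x].tolist())
for y in (200,230,260): print('punch row',y,V[y,372:412].tolist())
for p,z in [((222,383),30),((357,383),30),((385,190),70),((385,390),70)]: print(p,np.round(plane(K,P,p,z)))
E
python3 plan.py 495 -125 100 0.014 8 510 -178 204 0.0
```

```text
[ 509.41692854 -174.81048465  203.58642467] [-0.23610686  1.34610361 -0.4930773 ] 2.25
[([200, 176], [434.0, -165.0]), ([192, 315], [414.0, -323.0]), ([324, 317], [563.0, -326.0]), ([346, 193], [580.0, -183.0])]
bar col 240 [63, 55, 50, 47, 46, 44, 46, 48, 57, 65, 70, 70, 70, 70, 71, 72, 71, 71, 71, 71, 71, 72, 71, 73, 79, 90, 104, 115, 125, 130]
bar col 290 [52, 51, 52, 49, 47, 47, 49, 55, 61, 66, 68, 70, 81, 103, 119, 126, 124, 125, 125, 125, 126, 125, 120, 105, 93, 98, 112, 121, 124, 127]
bar col 340 [52, 51, 53, 52, 52, 52, 54, 59, 66, 66, 68, 67, 67, 69, 68, 68, 68, 69, 69, 68, 69, 69, 72, 78, 91, 103, 114, 121, 124, 125]
punch row 200 [54, 53, 53, 52, 51, 44, 34, 29, 36, 48, 57, 60, 62, 62, 62, 62, 63, 62, 62, 62, 63, 63, 66, 76, 89, 106, 120, 132, 139, 144, 149, 154, 160, 162, 163, 164, 165, 165, 164, 165]
punch row 230 [52, 52, 51, 42, 32, 25, 36, 51, 59, 62, 63, 65, 68, 84, 111, 128, 122, 96, 72, 67, 72, 83, 99, 116, 129, 138, 145, 151, 156, 161, 165, 166, 166, 166, 166, 166, 165, 166, 166, 166]
punch row 260 [22, 18, 23, 29, 38, 56, 82, 107, 133, 152, 163, 167, 167, 167, 168, 168, 168, 167, 167, 167, 168, 168, 168, 168, 167, 167, 168, 167, 167, 167, 167, 168, 168, 166, 160, 152, 148, 147, 146, 148]
(222, 383) [ 448. -395.   30.]
(357, 383) [ 599. -396.   30.]
(385, 190) [ 599. -165.   70.]
(385, 390) [ 616. -367.   70.]
from [ 510. -178.  204.] 0.0
{"linear":[-0.19,-0.66,1.30],"rotation":[0,0,-0.002]},
{"linear":[-0.19,-0.66,1.30],"rotation":[0,0,-0.002]},
{"linear":[-0.19,-0.66,1.30],"rotation":[0,0,-0.002]},
{"linear":[-0.18,-0.66,1.30],"rotation":[0,0,-0.002]},
{"linear":[-0.18,-0.66,1.30],"rotation":[0,0,-0.002]},
{"linear":[-0.18,-0.66,1.30],"rotation":[0,0,-0.002]},
{"linear":[-0.18,-0.66,1.30],"rotation":[0,0,-0.002]},
{"linear":[-0.18,-0.66,1.30],"rotation":[0,0,-0.002]},
```

```bash
python3 -m creep '[{"linear":[-0.4,-1.2,3.5],"rotation":[0,0,-0.005]},{"linear":[-0.4,-1.2,3.5],"rotation":[0,0,0]},{"linear":[-0.4,-1.2,3.5],"rotation":[0,0,0]},{"linear":[-0.2,-0.4,3],"rotation":[0,0,0]},{"linear":[0,0,2],"rotation":[0,0,0]},{"linear":[0,0,1.2],"rotation":[0,0,0]},{"linear":[0,0,0.8],"rotation":[0,0,0]},{"linear":[0,0,0],"rotation":[0,0,0]}]'; python3 -c "
from h import *; print(read_state()['ft_force'])"
```

```text
time_s: 3.25
position: [494.4, -129.1, 28.6]
orientation: [[1.0, 0.014, -0.0], [0.014, -1.0, 0.0], [-0.0, -0.0, -1.0]]
ft_force: [-0.8, -0.7, 0.8]
gripper_width: 93.1
[-0.77455952 -0.67764646  0.84306839]
```

```bash
python3 -m creep '[{"linear":[0,0.8,0],"rotation":[0,0,0]},{"linear":[0,0.8,0],"rotation":[0,0,0]},{"linear":[0,0.6,0],"rotation":[0,0,0]},{"linear":[0,0.4,0],"rotation":[0,0,0]},{"linear":[0,0.4,0],"rotation":[0,0,0]},{"linear":[0,0.4,0],"rotation":[0,0,0]},{"linear":[0,0.4,0],"rotation":[0,0,0]},{"linear":[0,0.4,0],"rotation":[0,0,0]}]'; python3 -m creep '[{"linear":[0,0.3,0],"rotation":[0,0,0]},{"linear":[0,0.3,0],"rotation":[0,0,0]},{"linear":[0,0.3,0],"rotation":[0,0,0]},{"linear":[0,0.2,0],"rotation":[0,0,0]},{"linear":[0,0.2,0],"rotation":[0,0,0]},{"linear":[0,0.1,0],"rotation":[0,0,0]},{"linear":[0,0,0],"rotation":[0,0,0]},{"linear":[0,0,0],"rotation":[0,0,0]}]'
python3 - <<'E'
from h import *
d=snap('wrist','w3');snap('top','t3')
E
```

```text
time_s: 4.25
position: [494.9, -171.2, 28.6]
orientation: [[1.0, 0.014, -0.0], [0.014, -1.0, 0.0], [-0.0, -0.0, -1.0]]
ft_force: [0.4, 1.8, 1.5]
gripper_width: 92.9
time_s: 5.25
position: [494.5, -184.5, 28.5]
orientation: [[1.0, 0.014, -0.001], [0.014, -1.0, 0.001], [-0.001, -0.001, -1.0]]
ft_force: [-3.4, 4.2, 2.5]
gripper_width: 92.9
```

View pics/t3.png

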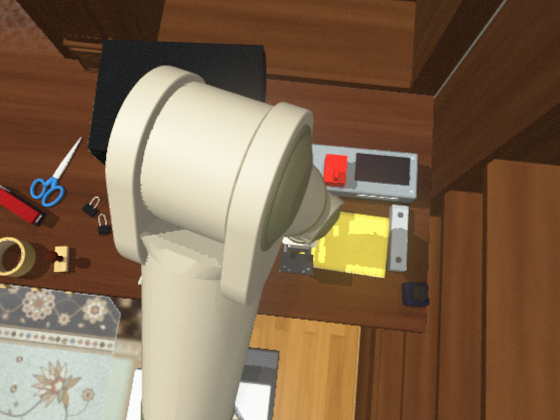

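The notebook is now nearly square, with its right edge at about x=388 px and the bar from 389 to 408. I'll measure the gap and check whether the bar has shifted.

```bash
cat > gap.py <<'E'
from m import *
def edges(f):
    img,K,P=load(f); hsv=cv2.cvtColor(img,cv2.COLOR_RGB2HSV); H,S,V=[hsv[...,i].astype(int) for i in range(3)]
    ye=(H>20)&(H<36)&(S>120)&(V>100); out=[]
    for row in range(205,290,4):
        xs=np.where(ye[row,330:])[0]
        b=np.where((S[row,380:420]<60)&(V[row,380:420]>120))[0]   # bar lit top
        n=plane(K,P,(330+xs.max()+.5,row),7) if len(xs)>5 else [0,0]
        q=plane(K,P,(380+b.max()+.5,row),30) if len(b)>8 else [0,0]
        q0=plane(K,P,(380+b.min()-.5,row),30) if len(b)>8 else [0,0]
        out.append((row,n[0],n[1],q0[1],q[1]))
    print(f);print(np.round(out,1))
import sys
for f in sys.argv[1:]: edges(f)
E
python3 gap.py top0 t3; python3 -c "
from h import *; print(read_state()['ft_force'],read_state()['position'])"
```

```text
top0
[[ 205.     0.     0.  -406.6 -430.9]
 [ 209.     0.     0.  -404.7 -448.4]
 [ 213.   569.1 -277.2 -402.9 -448.8]
 [ 217.   563.7 -320.  -403.5 -446.9]
 [ 221.   558.6 -365.1 -404.  -447.4]
 [ 225.   551.6 -392.8 -402.2 -447.8]
 [ 229.   541.6 -393.4 -402.7 -448.3]
 [ 233.   531.3 -391.6 -403.3 -448.8]
 [ 237.   521.  -389.8 -403.9 -449.2]
 [ 241.   511.1 -390.4 -402.  -449.7]
 [ 245.   500.9 -388.6 -402.6 -447.8]
 [ 249.   490.8 -386.7 -403.2 -448.3]
 [ 253.   481.  -387.3 -403.7 -448.7]
 [ 257.   470.9 -385.5 -404.3 -449.2]
 [ 261.   460.9 -383.7 -404.8 -449.6]
 [ 265.   451.2 -384.4 -403.  -450.1]
 [ 269.   441.  -380.2 -405.9 -450.6]
 [ 273.   431.4 -380.8    0.     0. ]
 [ 277.   421.6 -379.     0.     0. ]
 [ 281.   411.8 -377.2    0.     0. ]
 [ 285.     0.     0.     0.     0. ]
 [ 289.     0.     0.     0.     0. ]]
t3
[[ 205.     0.     0.  -406.6 -438.2]
 [ 209.     0.     0.  -402.3 -448.4]
 [ 213.   575.3 -331.6 -400.5 -448.8]
 [ 217.   573.  -401.5 -403.5 -446.9]
 [ 221.   563.4 -407.  -404.  -447.4]
 [ 225.   553.3 -407.6 -404.6 -447.8]
 [ 229.   543.3 -408.2 -405.1 -448.3]
 [ 233.   533.2 -408.7 -408.1 -448.8]
 [ 237.   523.3 -409.3 -408.6 -449.2]
 [ 241.   513.  -407.4 -409.2 -449.7]
 [ 245.   503.1 -408.  -409.7 -447.8]
 [ 249.   493.3 -408.6 -410.3 -448.3]
 [ 253.   483.5 -409.1 -410.8 -448.7]
 [ 257.   473.4 -407.3 -409.  -449.2]
 [ 261.   463.7 -407.9 -409.5 -449.6]
 [ 265.   453.7 -406.  -410.1 -447.7]
 [ 269.   444.1 -406.6 -410.6 -450.6]
 [ 273.   434.4 -407.2    0.     0. ]
 [ 277.     0.     0.     0.     0. ]
 [ 281.     0.     0.     0.     0. ]
 [ 285.     0.     0.     0.     0. ]
 [ 289.     0.     0.     0.     0. ]]
[-2.17813101  4.4582544   2.84161267] [ 494.49324881 -184.49349753   28.51585286]
```

```bash
python3 -m creep '[{"linear":[0,0.05,0],"rotation":[0,0,0]},{"linear":[0,0.05,0],"rotation":[0,0,0]},{"linear":[0,0,0],"rotation":[0,0,0]},{"linear":[0,0,0],"rotation":[0,0,0]},{"linear":[0,0,0],"rotation":[0,0,0]},{"linear":[0,0,0],"rotation":[0,0,0]},{"linear":[0,0,0],"rotation":[0,0,0]},{"linear":[0,0,0],"rotation":[0,0,0]}]'
```

```text
time_s: 6.35
position: [494.3, -185.2, 28.5]
orientation: [[1.0, 0.014, -0.002], [0.014, -1.0, 0.001], [-0.002, -0.001, -1.0]]
ft_force: [-3.3, 5.3, 2.2]
gripper_width: 93.2
```

```bash
python3 plan.py 393 -305 70 -1.557 10 494.5 -161 70 0.014
```

```text
from [ 494.5 -161.    70. ] 0.014
{"linear":[-1.04,1.43,-0.00],"rotation":[0,0,0.157]},
{"linear":[-0.80,1.57,-0.00],"rotation":[0,0,0.157]},
{"linear":[-0.54,1.68,-0.00],"rotation":[0,0,0.157]},
{"linear":[-0.27,1.74,-0.00],"rotation":[0,0,0.157]},
{"linear":[0.00,1.76,-0.00],"rotation":[0,0,0.157]},
{"linear":[0.28,1.74,-0.00],"rotation":[0,0,0.157]},
{"linear":[0.55,1.68,-0.00],"rotation":[0,0,0.157]},
{"linear":[0.80,1.57,-0.00],"rotation":[0,0,0.157]},
{"linear":[1.04,1.42,-0.00],"rotation":[0,0,0.157]},
{"linear":[1.25,1.25,-0.00],"rotation":[0,0,0.157]},
```

```bash
python3 -m creep '[{"linear":[0,-2.5,0],"rotation":[0,0,0]},{"linear":[0,0,-4.2],"rotation":[0,0,0]},{"linear":[-1.04,1.43,0],"rotation":[0,0,0.157]},{"linear":[-0.8,1.57,0],"rotation":[0,0,0.157]},{"linear":[-0.54,1.68,0],"rotation":[0,0,0.157]},{"linear":[-0.27,1.74,0],"rotation":[0,0,0.157]},{"linear":[0,1.76,0],"rotation":[0,0,0.157]},{"linear":[0.28,1.74,0],"rotation":[0,0,0.157]}]'; python3 -m creep '[{"linear":[0.55,1.68,0],"rotation":[0,0,0.157]},{"linear":[0.8,1.57,0],"rotation":[0,0,0.157]},{"linear":[1.04,1.42,0],"rotation":[0,0,0.157]},{"linear":[1.25,1.25,0],"rotation":[0,0,0.157]},{"linear":[0,0,0],"rotation":[0,0,0]},{"linear":[0,0,2],"rotation":[0,0,0]},{"linear":[0,0,2],"rotation":[0,0,0]},{"linear":[0,0,0],"rotation":[0,0,0]}]'
python3 - <<'E'
from h import *
s=read_state(); print(s['ft_force'],s['joints'])
d=snap('wrist','w4'); snap('top','t4')
E
python3 gap.py t4
```

```text
time_s: 7.35
position: [434.3, -249.2, 70.8]
orientation: [[0.595, -0.803, 0.001], [-0.803, -0.595, -0.002], [0.002, 0.0, -1.0]]
ft_force: [-0.5, 0.4, 0.4]
gripper_width: 93.3
time_s: 8.35
position: [393.6, -305.0, 29.9]
orientation: [[0.018, -1.0, -0.001], [-1.0, -0.018, 0.001], [-0.001, 0.001, -1.0]]
ft_force: [0.1, 0.1, 0.6]
gripper_width: 92.7
[0.08614726 0.08339533 0.60160293] [ 0.3226144   0.73251385  0.33221056  2.27736443 -0.95018861  0.27199577
 -0.04634508]
t4
[[ 205.     0.     0.     0.     0. ]
 [ 209.     0.     0.  -424.1 -448.4]
 [ 213.     0.     0.     0.     0. ]
 [ 217.     0.     0.  -420.4 -446.9]
 [ 221.     0.     0.  -418.5 -447.4]
 [ 225.     0.     0.  -414.2 -447.8]
 [ 229.     0.     0.  -414.7 -448.3]
 [ 233.     0.     0.  -405.7 -448.8]
 [ 237.     0.     0.  -401.5 -449.2]
 [ 241.     0.     0.  -394.9 -449.7]
 [ 245.     0.     0.  -390.7 -447.8]
 [ 249.     0.     0.  -384.2 -448.3]
 [ 253.     0.     0.  -384.7 -448.7]
 [ 257.     0.     0.  -385.3 -449.2]
 [ 261.     0.     0.  -385.9 -449.6]
 [ 265.     0.     0.  -386.5 -450.1]
 [ 269.     0.     0.  -387.1 -450.6]
 [ 273.     0.     0.  -387.7 -434.6]
 [ 277.     0.     0.  -388.3 -435.1]
 [ 281.     0.     0.  -388.8 -435.6]
 [ 285.     0.     0.  -389.4 -436. ]
 [ 289.     0.     0.  -394.6 -436.5]]
```

View pics/w4.png

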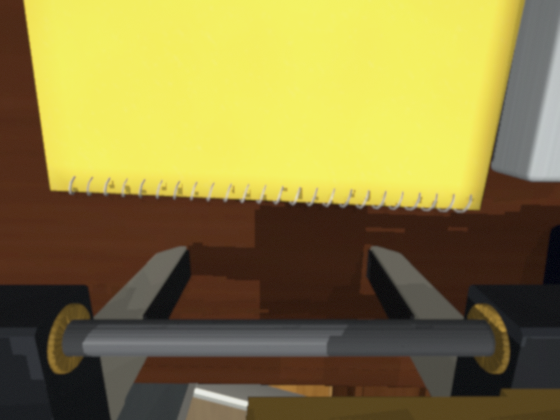

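The near edge runs from (50,190) to (480,208) px and the right edge from (482,208) to (521,0). The bar's left face is on the right, from about (492,165) to (527,0).

```bash
python3 - <<'E'
from m import *
img,K,P=load('w4'); hsv=cv2.cvtColor(img,cv2.COLOR_RGB2HSV); H,S,V=[hsv[...,i].astype(int) for i in range(3)]
ye=(H>20)&(H<36)&(S>110)&(V>110)
pts=np.array([plane(K,P,(x,np.where(ye[:240,x])[0].max()),7)[:2] for x in range(80,470,10)])
f=np.polyfit(pts[:,1],pts[:,0],1); print('near edge slope dx/dy',f[0],'x at -305',np.polyval(f,-305))
pr=np.array([plane(K,P,(np.where(ye[r_])[0].max(),r_),7)[:2] for r_ in range(5,190,8)]); f=np.polyfit(pr[:,0],pr[:,1],1); print('right edge slope',f, np.polyval(f,[440,500]))
for r_ in (20,60,100,140,160): print(r_, hsv[r_,480:540:2].tolist() if r_==100 else '', V[r_,480:560:2].tolist(), S[r_,480:560:2].tolist())
E
```

```text
near edge slope dx/dy 0.02877995802739155 x at -305 429.0784192676531
right edge slope [-2.44542460e-02 -3.93389836e+02] [-404.14970417 -405.61695893]
20  [243, 243, 243, 243, 243, 243, 243, 243, 242, 240, 237, 233, 229, 225, 220, 215, 208, 199, 181, 169, 144, 110, 108, 111, 113, 114, 113, 115, 112, 112, 113, 114, 112, 113, 115, 113, 115, 116, 118, 130] [155, 155, 154, 153, 155, 154, 155, 157, 159, 162, 160, 160, 164, 163, 161, 166, 169, 167, 168, 166, 110, 9, 7, 11, 7, 7, 7, 11, 7, 9, 7, 7, 7, 11, 9, 9, 9, 9, 9, 8]
60  [244, 244, 244, 244, 243, 241, 237, 234, 230, 225, 221, 217, 207, 201, 184, 165, 121, 111, 111, 111, 114, 115, 115, 116, 114, 114, 115, 115, 114, 115, 116, 116, 117, 118, 121, 137, 160, 183, 193, 194] [155, 153, 156, 158, 158, 163, 164, 165, 165, 167, 167, 167, 168, 167, 168, 161, 72, 9, 7, 9, 9, 9, 9, 7, 7, 9, 11, 9, 7, 9, 9, 9, 9, 9, 11, 7, 6, 8, 7, 7]
100 [[27, 160, 244], [27, 162, 241], [27, 163, 238], [26, 163, 234], [26, 165, 230], [26, 165, 227], [25, 167, 221], [25, 168, 216], [25, 168, 208], [25, 167, 201], [25, 168, 187], [24, 150, 151], [26, 36, 98], [90, 7
[... 567 characters left out ...]
, 7, 8, 9, 8, 7]
140  [231, 227, 222, 217, 208, 201, 186, 131, 70, 106, 115, 114, 113, 116, 114, 116, 117, 116, 116, 115, 115, 117, 119, 118, 118, 118, 125, 147, 172, 193, 197, 196, 196, 196, 195, 198, 198, 194, 192, 194] [164, 165, 168, 166, 167, 167, 167, 156, 18, 7, 9, 9, 7, 9, 7, 11, 9, 9, 7, 7, 9, 9, 6, 6, 9, 6, 6, 7, 6, 7, 8, 8, 8, 8, 8, 9, 8, 9, 7, 8]
160  [223, 219, 211, 202, 187, 120, 73, 106, 115, 115, 114, 116, 115, 115, 115, 115, 117, 116, 116, 118, 120, 118, 118, 118, 125, 149, 175, 195, 198, 196, 196, 196, 195, 198, 197, 194, 193, 195, 193, 193] [166, 166, 167, 167, 166, 159, 14, 7, 9, 9, 9, 9, 7, 9, 7, 7, 11, 9, 9, 9, 9, 9, 9, 9, 8, 9, 7, 9, 9, 8, 9, 8, 7, 8, 8, 9, 9, 8, 8, 7]
```

```bash
python3 - <<'E'
from m import *
img,K,P=load('w4'); hsv=cv2.cvtColor(img,cv2.COLOR_RGB2HSV); S,V=[hsv[...,i].astype(int) for i in (1,2)]
a=[];b=[]
for r_ in range(60,161,5):
    g=V[r_,500:560]; i=np.where((S[r_,500:560]<20)&(g>155))[0].min(); a.append(plane(K,P,(500+i,r_),30)[:2])
for r_ in range(10,161,5):
    i=np.where(S[r_,470:560]<60)[0].min(); b.append(plane(K,P,(470+i,r_),3)[:2])
for q in (a,b):
    q=np.array(q); f=np.polyfit(q[:,0],q[:,1],1); print(f[0],np.polyval(f,[450,500]),q[:,0].min(),q[:,0].max())
E
```

```text
0.007856025342940488 [-407.08019063 -406.68738936] 453.52494960189443 491.35004015355855
-0.02146973823287074 [-407.84852652 -408.92201343] 449.72117065821476 514.9426707188289
```

```bash
python3 -m creep '[{"linear":[0,-0.8,0.1],"rotation":[0,0,0.004]},{"linear":[0,-0.4,0],"rotation":[0,0,0]},{"linear":[0,-0.4,0],"rotation":[0,0,0]},{"linear":[0,-0.4,0],"rotation":[0,0,0]},{"linear":[0,-0.4,0],"rotation":[0,0,0]},{"linear":[0,-0.4,0],"rotation":[0,0,0]},{"linear":[0,-0.4,0],"rotation":[0,0,0]},{"linear":[0,-0.4,0],"rotation":[0,0,0]}]'; python3 -m creep '[{"linear":[0,-0.4,0],"rotation":[0,0,0]},{"linear":[0,-0.4,0],"rotation":[0,0,0]},{"linear":[0,-0.4,0],"rotation":[0,0,0]},{"linear":[0,-0.4,0],"rotation":[0,0,0]},{"linear":[0,-0.4,0],"rotation":[0,0,0]},{"linear":[0,-0.3,0],"rotation":[0,0,0]},{"linear":[0,-0.3,0],"rotation":[0,0,0]},{"linear":[0,-0.3,0],"rotation":[0,0,0]}]'
```

```text
time_s: 9.45
position: [429.6, -305.0, 29.6]
orientation: [[0.011, -1.0, -0.0], [-1.0, -0.011, 0.0], [-0.0, 0.0, -1.0]]
ft_force: [-0.9, 0.5, 0.7]
gripper_width: 92.9
time_s: 10.45
position: [458.7, -304.7, 29.6]
orientation: [[0.011, -1.0, 0.0], [-1.0, -0.011, -0.0], [0.0, -0.0, -1.0]]
ft_force: [-1.1, -0.1, 0.4]
gripper_width: 92.8
```

```bash
python3 -m creep '[{"linear":[0,-0.2,0],"rotation":[0,0,-0.002]},{"linear":[0,-0.2,0],"rotation":[0,0,0]},{"linear":[0,-0.2,0],"rotation":[0,0,0]},{"linear":[0,-0.2,0],"rotation":[0,0,0]},{"linear":[0,-0.15,0],"rotation":[0,0,0]},{"linear":[0,-0.15,0],"rotation":[0,0,0]},{"linear":[0,-0.15,0],"rotation":[0,0,0]},{"linear":[0,-0.15,0],"rotation":[0,0,0]}]'; python3 -m creep '[{"linear":[0,-0.1,0],"rotation":[0,0,0]},{"linear":[0,-0.1,0],"rotation":[0,0,0]},{"linear":[0,-0.1,0],"rotation":[0,0,0]},{"linear":[0,-0.1,0],"rotation":[0,0,0]},{"linear":[0,-0.1,0],"rotation":[0,0,0]},{"linear":[0,-0.1,0],"rotation":[0,0,0]},{"linear":[0,0,0],"rotation":[0,0,0]},{"linear":[0,0,0],"rotation":[0,0,0]}]'
```

```text
time_s: 11.45
position: [472.6, -304.5, 29.6]
orientation: [[0.013, -1.0, 0.0], [-1.0, -0.013, -0.0], [0.0, -0.0, -1.0]]
ft_force: [-1.0, 0.3, 0.5]
gripper_width: 92.8
time_s: 12.45
position: [478.7, -304.5, 29.7]
orientation: [[0.013, -1.0, 0.0], [-1.0, -0.013, -0.0], [0.0, -0.0, -1.0]]
ft_force: [0.3, 0.1, -0.2]
gripper_width: 93.2
```

```bash
python3 -m creep '[{"linear":[0,-0.1,0],"rotation":[0,0,0]},{"linear":[0,-0.1,0],"rotation":[0,0,0]},{"linear":[0,-0.1,0],"rotation":[0,0,0]},{"linear":[0,-0.1,0],"rotation":[0,0,0]},{"linear":[0,-0.1,0],"rotation":[0,0,0]},{"linear":[0,0,0],"rotation":[0,0,0]},{"linear":[0,0,0],"rotation":[0,0,0]},{"linear":[0,0,0],"rotation":[0,0,0]}]'
python3 - <<'E'
from m import *
s=read_state(); print(s['ft_force'])
snap('wrist','w5')
img,K,P=load('w5'); hsv=cv2.cvtColor(img,cv2.COLOR_RGB2HSV); H,S,V=[hsv[...,i].astype(int) for i in range(3)]
ye=(H>20)&(H<36)&(S>110)&(V>110)
pts=np.array([plane(K,P,(x,np.where(ye[:260,x])[0].max()),7)[:2] for x in list(range(80,110,5))+list(range(210,350,10))])
f=np.polyfit(pts[:,1],pts[:,0],1); print('near edge slope',f[0],'x at -305',np.polyval(f,-305))
E
```

```text
time_s: 13.45
position: [483.7, -304.4, 29.7]
orientation: [[0.013, -1.0, 0.0], [-1.0, -0.013, -0.0], [0.0, -0.0, -1.0]]
ft_force: [0.1, 0.4, -0.1]
gripper_width: 93.3
[ 0.10567284  0.39486547 -0.14598275]
near edge slope -0.013197486995554113 x at -305 492.8428349816282
```

View pics/w5.png

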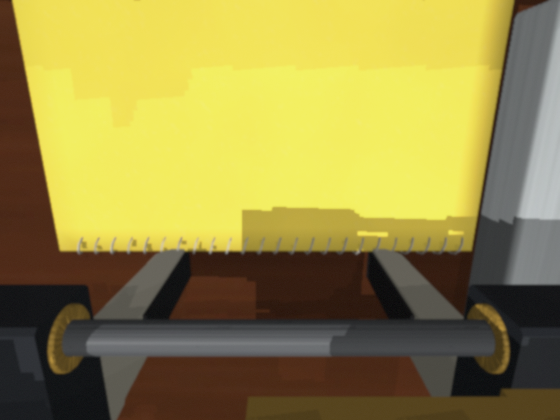

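The near edge is square at row 251, resting on both fingers. The right edge runs from (472,250) to (514,0), with a thin gap to the bar. I'll push on.

```bash
python3 -m creep '[{"linear":[0,-0.1,0],"rotation":[0,0,0]},{"linear":[0,-0.1,0],"rotation":[0,0,0]},{"linear":[0,-0.1,0],"rotation":[0,0,0]},{"linear":[0,-0.1,0],"rotation":[0,0,0]},{"linear":[0,-0.1,0],"rotation":[0,0,0]},{"linear":[0,0,0],"rotation":[0,0,0]},{"linear":[0,0,0],"rotation":[0,0,0]},{"linear":[0,0,0],"rotation":[0,0,0]}]'
python3 -m creep '[{"linear":[0,-0.1,0],"rotation":[0,0,0]},{"linear":[0,-0.1,0],"rotation":[0,0,0]},{"linear":[0,-0.1,0],"rotation":[0,0,0]},{"linear":[0,-0.1,0],"rotation":[0,0,0]},{"linear":[0,0,0],"rotation":[0,0,0]},{"linear":[0,0,0],"rotation":[0,0,0]},{"linear":[0,0,0],"rotation":[0,0,0]},{"linear":[0,0,0],"rotation":[0,0,0]}]'
```

```text
time_s: 14.5
position: [488.7, -304.3, 29.6]
orientation: [[0.013, -1.0, 0.0], [-1.0, -0.013, -0.0], [0.0, -0.0, -1.0]]
ft_force: [0.0, -0.1, -1.0]
gripper_width: 93.3
time_s: 15.5
position: [492.6, -304.3, 29.6]
orientation: [[0.013, -1.0, 0.0], [-1.0, -0.013, -0.0], [0.0, -0.0, -1.0]]
ft_force: [0.4, -0.1, 0.5]
gripper_width: 92.9
```

```bash
python3 -m creep '[{"linear":[0,1.5,0],"rotation":[0,0,0]},{"linear":[0,0,-5],"rotation":[0,0,0]},{"linear":[-4.5,-2.6,0],"rotation":[0,0,0]},{"linear":[-4.5,-2.6,0],"rotation":[0,0,0]},{"linear":[-4.5,-2.7,0],"rotation":[0,0,0]},{"linear":[0,0,2.5],"rotation":[0,0,0]},{"linear":[0,0,2.5],"rotation":[0,0,0]},{"linear":[0,0,0],"rotation":[0,0,0]}]' 0
python3 -m creep '[{"linear":[0.2,0,0],"rotation":[0,0,0]},{"linear":[0.2,0,0],"rotation":[0,0,0]},{"linear":[0.2,0,0],"rotation":[0,0,0]},{"linear":[0.2,0,0],"rotation":[0,0,0]},{"linear":[0.1,0,0],"rotation":[0,0,0]},{"linear":[0,0,0],"rotation":[0,0,0]},{"linear":[0,0,0],"rotation":[0,0,0]},{"linear":[0,0,0],"rotation":[0,0,0]}]'
python3 - <<'E'
from h import *
snap('top','t6')
E
python3 gap.py t6
```

```text
time_s: 16.5
position: [553.1, -168.5, 28.6]
orientation: [[0.012, -1.0, -0.003], [-1.0, -0.012, 0.001], [-0.001, 0.003, -1.0]]
ft_force: [0.3, 0.0, -0.0]
gripper_width: 17.5
time_s: 17.5
position: [554.8, -177.4, 29.6]
orientation: [[0.013, -1.0, -0.0], [-1.0, -0.013, 0.0], [-0.0, 0.0, -1.0]]
ft_force: [-0.4, -0.8, -0.2]
gripper_width: 0.5
t6
[[ 205.   604.2 -404.7 -406.6 -438.2]
 [ 209.   594.  -405.3 -402.3 -448.4]
 [ 213.   583.5 -403.4 -407.7 -448.8]
 [ 217.   573.3 -404.  -408.3 -449.3]
 [ 221.   563.1 -404.5 -408.8 -447.4]
 [ 225.   553.  -405.1 -407.  -447.8]
 [ 229.   543.  -405.7 -407.5 -448.3]
 [ 233.   533.  -406.3 -408.1 -448.8]
 [ 237.   522.7 -404.4 -408.6 -449.2]
 [ 241.   512.8 -405.  -409.2 -449.7]
 [ 245.   502.9 -405.6 -409.7 -447.8]
 [ 249.     0.     0.  -403.2 -448.3]
 [ 253.     0.     0.  -403.7 -448.7]
 [ 257.     0.     0.  -401.9 -449.2]
 [ 261.     0.     0.  -402.4 -449.6]
 [ 265.     0.     0.  -403.  -450.1]
 [ 269.     0.     0.  -403.6 -450.6]
 [ 273.     0.     0.     0.     0. ]
 [ 277.     0.     0.     0.     0. ]
 [ 281.     0.     0.     0.     0. ]
 [ 285.     0.     0.     0.     0. ]
 [ 289.     0.     0.     0.     0. ]]
```

```bash
python3 -m creep '[{"linear":[0.1,0,0],"rotation":[0,0,0]},{"linear":[0.1,0,0],"rotation":[0,0,0]},{"linear":[0.1,0,0],"rotation":[0,0,0]},{"linear":[0.05,0,0],"rotation":[0,0,0]},{"linear":[0.05,0,0],"rotation":[0,0,0]},{"linear":[0,0,0],"rotation":[0,0,0]},{"linear":[0,0,0],"rotation":[0,0,0]},{"linear":[0,0,0],"rotation":[0,0,0]}]'
python3 - <<'E'
from h import *
snap('top','t7')
E
python3 gap.py t7 | sed -n 2,13p
```

```text
time_s: 18.55
position: [554.9, -181.4, 29.6]
orientation: [[0.013, -1.0, -0.0], [-1.0, -0.013, -0.0], [0.0, 0.0, -1.0]]
ft_force: [0.6, 0.1, 0.3]
gripper_width: 0.9
[[ 205.   604.2 -404.7 -406.6 -438.2]
 [ 209.   594.  -405.3 -402.3 -448.4]
 [ 213.   583.7 -405.8 -400.5 -448.8]
 [ 217.   573.3 -404.  -408.3 -449.3]
 [ 221.   563.1 -404.5 -408.8 -447.4]
 [ 225.   553.  -405.1 -407.  -447.8]
 [ 229.   543.  -405.7 -407.5 -448.3]
 [ 233.   533.  -406.3 -408.1 -448.8]
 [ 237.   523.  -406.9 -408.6 -449.2]
 [ 241.   512.8 -405.  -409.2 -449.7]
 [ 245.   502.9 -405.6 -409.7 -447.8]
 [ 249.     0.     0.  -403.2 -448.3]
```

Just touching. I'll creep on with force checks.

```bash
python3 -m creep '[{"linear":[0.05,0,0],"rotation":[0,0,0]},{"linear":[0.05,0,0],"rotation":[0,0,0]},{"linear":[0.05,0,0],"rotation":[0,0,0]},{"linear":[0.05,0,0],"rotation":[0,0,0]},{"linear":[0,0,0],"rotation":[0,0,0]},{"linear":[0,0,0],"rotation":[0,0,0]},{"linear":[0,0,0],"rotation":[0,0,0]},{"linear":[0,0,0],"rotation":[0,0,0]}]'
python3 -m creep '[{"linear":[0.04,0,0],"rotation":[0,0,0]},{"linear":[0.04,0,0],"rotation":[0,0,0]},{"linear":[0.04,0,0],"rotation":[0,0,0]},{"linear":[0,0,0],"rotation":[0,0,0]},{"linear":[0,0,0],"rotation":[0,0,0]},{"linear":[0,0,0],"rotation":[0,0,0]},{"linear":[0,0,0],"rotation":[0,0,0]},{"linear":[0,0,0],"rotation":[0,0,0]}]'
```

```text
time_s: 19.6
position: [555.0, -183.4, 29.7]
orientation: [[0.013, -1.0, 0.0], [-1.0, -0.013, 0.0], [-0.0, -0.0, -1.0]]
ft_force: [-0.2, -0.1, 0.2]
gripper_width: 0.8
time_s: 20.6
position: [555.0, -184.7, 29.6]
orientation: [[0.013, -1.0, 0.0], [-1.0, -0.013, -0.0], [0.0, -0.0, -1.0]]
ft_force: [0.2, -0.3, 0.5]
gripper_width: 0.0
```

```bash
python3 -m creep '[{"linear":[0.05,0,0],"rotation":[0,0,0]},{"linear":[0.05,0,0],"rotation":[0,0,0]},{"linear":[0.05,0,0],"rotation":[0,0,0]},{"linear":[0.05,0,0],"rotation":[0,0,0]},{"linear":[0,0,0],"rotation":[0,0,0]},{"linear":[0,0,0],"rotation":[0,0,0]},{"linear":[0,0,0],"rotation":[0,0,0]},{"linear":[0,0,0],"rotation":[0,0,0]}]'
python3 - <<'E'
from h import *
snap('top','t8'); snap('wrist','w8')
img,K,P=load('w8'); hsv=cv2.cvtColor(img,cv2.COLOR_RGB2HSV); H,S,V=[hsv[...,i].astype(int) for i in range(3)]
ye=(H>20)&(H<36)&(S>110)&(V>110)
for r_ in range(100,260,20):
    q=np.where(ye[r_])[0]; print(r_,q.min() if len(q) else 0,np.round(plane(K,P,(q.min(),r_),7)[:2],1) if len(q) else 0)
E
python3 gap.py t8 | sed -n 2,13p
```

```text
time_s: 21.6
position: [555.0, -186.7, 29.7]
orientation: [[0.013, -1.0, 0.0], [-1.0, -0.013, -0.0], [0.0, -0.0, -1.0]]
ft_force: [-0.3, 0.9, -0.2]
gripper_width: 0.2
100 0 0
120 0 0
140 0 0
160 0 0
180 0 0
200 291 [ 590.3 -192.4]
220 291 [ 579.9 -192.7]
240 291 [ 569.3 -192.9]
[[ 205.   604.2 -404.7 -406.6 -438.2]
 [ 209.   594.  -405.3 -402.3 -448.4]
 [ 213.   583.7 -405.8 -407.7 -448.8]
 [ 217.   573.6 -406.4 -408.3 -449.3]
 [ 221.   563.4 -407.  -408.8 -447.4]
 [ 225.   553.3 -407.6 -407.  -447.8]
 [ 229.   543.  -405.7 -407.5 -448.3]
 [ 233.   533.  -406.3 -408.1 -448.8]
 [ 237.   523.  -406.9 -408.6 -449.2]
 [ 241.   513.  -407.4 -409.2 -449.7]
 [ 245.   503.1 -408.  -405.  -447.8]
 [ 249.     0.     0.  -403.2 -448.3]
```

```bash
python3 -m creep '[{"linear":[0.05,0,0],"rotation":[0,0,0]},{"linear":[0.05,0,0],"rotation":[0,0,0]},{"linear":[0.05,0,0],"rotation":[0,0,0]},{"linear":[0,0,0],"rotation":[0,0,0]},{"linear":[0,0,0],"rotation":[0,0,0]},{"linear":[0,0,0],"rotation":[0,0,0]},{"linear":[0,0,0],"rotation":[0,0,0]},{"linear":[0,0,0],"rotation":[0,0,0]}]'
```

```text
time_s: 22.7
position: [555.0, -188.2, 29.6]
orientation: [[0.013, -1.0, 0.0], [-1.0, -0.013, -0.0], [0.0, -0.0, -1.0]]
ft_force: [-0.0, 0.4, 0.1]
gripper_width: 0.5
```

```bash
python3 -m creep '[{"linear":[0.05,0,0],"rotation":[0,0,0]},{"linear":[0.05,0,0],"rotation":[0,0,0]},{"linear":[0.05,0,0],"rotation":[0,0,0]},{"linear":[0,0,0],"rotation":[0,0,0]},{"linear":[0,0,0],"rotation":[0,0,0]},{"linear":[0,0,0],"rotation":[0,0,0]},{"linear":[0,0,0],"rotation":[0,0,0]},{"linear":[0,0,0],"rotation":[0,0,0]}]'
python3 - <<'E'
from h import *
snap('top','t9')
E
python3 gap.py t9 | sed -n 2,13p
```

```text
time_s: 23.7
position: [555.0, -189.7, 29.6]
orientation: [[0.013, -1.0, 0.0], [-1.0, -0.013, -0.0], [0.0, -0.0, -1.0]]
ft_force: [-0.1, 0.9, 0.6]
gripper_width: 0.3
[[ 205.   604.8 -409.6 -406.6 -438.2]
 [ 209.   594.3 -407.7 -402.3 -448.4]
 [ 213.   584.  -408.3 -407.7 -448.8]
 [ 217.   573.8 -408.9 -408.3 -449.3]
 [ 221.   563.7 -409.5 -408.8 -447.4]
 [ 225.   553.3 -407.6 -409.4 -447.8]
 [ 229.   543.3 -408.2 -407.5 -448.3]
 [ 233.   533.2 -408.7 -408.1 -448.8]
 [ 237.   523.3 -409.3 -408.6 -449.2]
 [ 241.   513.3 -409.9 -409.2 -449.7]
 [ 245.     0.     0.  -405.  -447.8]
 [ 249.     0.     0.  -403.2 -448.3]
```

```bash
python3 -m creep '[{"linear":[0.05,0,0],"rotation":[0,0,0]},{"linear":[0.05,0,0],"rotation":[0,0,0]},{"linear":[0,0,0],"rotation":[0,0,0]},{"linear":[0,0,0],"rotation":[0,0,0]},{"linear":[0,0,0],"rotation":[0,0,0]},{"linear":[0,0,0],"rotation":[0,0,0]},{"linear":[0,0,0],"rotation":[0,0,0]},{"linear":[0,0,0],"rotation":[0,0,0]}]'
```

```text
time_s: 24.75
position: [555.1, -190.7, 29.7]
orientation: [[0.013, -1.0, 0.0], [-1.0, -0.013, -0.0], [0.0, -0.0, -1.0]]
ft_force: [0.0, 1.0, 0.8]
gripper_width: 0.5
```

```bash
python3 -m creep '[{"linear":[0.05,0,0],"rotation":[0,0,0]},{"linear":[0.05,0,0],"rotation":[0,0,0]},{"linear":[0,0,0],"rotation":[0,0,0]},{"linear":[0,0,0],"rotation":[0,0,0]},{"linear":[0,0,0],"rotation":[0,0,0]},{"linear":[0,0,0],"rotation":[0,0,0]},{"linear":[0,0,0],"rotation":[0,0,0]},{"linear":[0,0,0],"rotation":[0,0,0]}]'
python3 - <<'E'
from h import *
snap('top','t10')
E
python3 gap.py t10 | sed -n 2,13p
```

```text
time_s: 25.75
position: [555.0, -191.3, 29.6]
orientation: [[0.013, -1.0, -0.0], [-1.0, -0.013, 0.001], [-0.001, 0.0, -1.0]]
ft_force: [0.1, 6.2, 1.5]
gripper_width: 0.6
[[ 205.   604.8 -409.6 -406.6 -438.2]
 [ 209.   594.3 -407.7 -404.7 -448.4]
 [ 213.   584.  -408.3 -407.7 -448.8]
 [ 217.   573.8 -408.9 -408.3 -449.3]
 [ 221.   563.7 -409.5 -408.8 -447.4]
 [ 225.   553.6 -410.  -409.4 -447.8]
 [ 229.   543.3 -408.2 -407.5 -448.3]
 [ 233.   533.2 -408.7 -408.1 -448.8]
 [ 237.   523.3 -409.3 -408.6 -449.2]
 [ 241.   513.3 -409.9 -409.2 -449.7]
 [ 245.     0.     0.  -405.  -447.8]
 [ 249.     0.     0.  -403.2 -448.3]
```

```bash
python3 -m creep '[{"linear":[-2,0,0],"rotation":[0,0,0]},{"linear":[0,0,-5],"rotation":[0,0,0]},{"linear":[4.4,2.6,0],"rotation":[0,0,0]},{"linear":[4.4,2.6,0],"rotation":[0,0,0]},{"linear":[4.5,2.7,0],"rotation":[0,0,0]},{"linear":[0,0,2],"rotation":[0,0,0]},{"linear":[0,0,3],"rotation":[0,0,0]},{"linear":[0,0,0],"rotation":[0,0,0]}]' 9.3
python3 -m creep '[{"linear":[0,-0.4,0],"rotation":[0,0,0]},{"linear":[0,-0.4,0],"rotation":[0,0,0]},{"linear":[0,-0.3,0],"rotation":[0,0,0]},{"linear":[0,-0.2,0],"rotation":[0,0,0]},{"linear":[0,-0.1,0],"rotation":[0,0,0]},{"linear":[0,-0.1,0],"rotation":[0,0,0]},{"linear":[0,0,0],"rotation":[0,0,0]},{"linear":[0,0,0],"rotation":[0,0,0]}]'
```

```text
time_s: 26.8
position: [476.7, -305.2, 28.4]
orientation: [[0.012, -1.0, -0.002], [-1.0, -0.012, 0.001], [-0.001, 0.002, -1.0]]
ft_force: [-0.6, 0.4, 0.7]
gripper_width: 76.0
time_s: 27.8
position: [492.4, -305.5, 29.6]
orientation: [[0.013, -1.0, -0.0], [-1.0, -0.013, 0.0], [-0.0, 0.0, -1.0]]
ft_force: [0.0, -1.0, 0.8]
gripper_width: 93.0
```

```bash
python3 -m creep '[{"linear":[0,-0.1,0],"rotation":[0,0,0]},{"linear":[0,-0.1,0],"rotation":[0,0,0]},{"linear":[0,-0.1,0],"rotation":[0,0,0]},{"linear":[0,-0.1,0],"rotation":[0,0,0]},{"linear":[0,-0.05,0],"rotation":[0,0,0]},{"linear":[0,0,0],"rotation":[0,0,0]},{"linear":[0,0,0],"rotation":[0,0,0]},{"linear":[0,0,0],"rotation":[0,0,0]}]'
```

```text
time_s: 28.8
position: [496.4, -305.4, 29.6]
orientation: [[0.013, -1.0, -0.001], [-1.0, -0.013, 0.0], [-0.0, 0.001, -1.0]]
ft_force: [-5.4, -0.2, 2.2]
gripper_width: 93.2
```

```bash
python3 -m creep '[{"linear":[0,-0.05,0],"rotation":[0,0,0]},{"linear":[0,0,0],"rotation":[0,0,0]},{"linear":[0,0,0],"rotation":[0,0,0]},{"linear":[0,0,0],"rotation":[0,0,0]},{"linear":[0,0,0],"rotation":[0,0,0]},{"linear":[0,0,0],"rotation":[0,0,0]},{"linear":[0,0,0],"rotation":[0,0,0]},{"linear":[0,0,0],"rotation":[0,0,0]}]'
python3 - <<'E'
from h import *
from m import quad
snap('wrist','w11')
img,K,P=load('w11'); hsv=cv2.cvtColor(img,cv2.COLOR_RGB2HSV); H,S,V=[hsv[...,i].astype(int) for i in range(3)]
ye=(H>20)&(H<36)&(S>110)&(V>110)
pts=np.array([plane(K,P,(x,np.where(ye[:260,x])[0].max()),7)[:2] for x in list(range(80,110,5))+list(range(210,350,10))])
f=np.polyfit(pts[:,1],pts[:,0],1); print('near edge slope',f[0],'x at -305',np.polyval(f,-305))
E
```

```text
time_s: 29.8
position: [496.5, -305.4, 29.6]
orientation: [[0.012, -1.0, -0.001], [-1.0, -0.012, 0.0], [-0.0, 0.001, -1.0]]
ft_force: [-5.2, -0.4, 2.6]
gripper_width: 93.1
near edge slope -0.012569752282778915 x at -305 505.66102672360324
```

```bash
python3 -m creep '[{"linear":[0,2,0],"rotation":[0,0,0]},{"linear":[0,0,-5],"rotation":[0,0,0]},{"linear":[-1,-2,-4],"rotation":[0,0,0]},{"linear":[-1.5,-2.5,-3],"rotation":[0,0,0]},{"linear":[-1.4,-2,-3],"rotation":[0,0,0]},{"linear":[-1,-2,-2],"rotation":[0,0,0]},{"linear":[0,0,0],"rotation":[0,0,0]},{"linear":[0,0,0],"rotation":[0,0,0]}]' 3
python3 - <<'E'
from h import *
snap('wrist','w12'); snap('top','t12')
a=load('w12')[0]
cv2.imwrite('pics/v12.png',a[:,:,::-1])
E
python3 gap.py t12 | sed -n 2,13p
```

```text
time_s: 30.85
position: [561.3, -255.6, 199.1]
orientation: [[0.013, -1.0, -0.0], [-1.0, -0.013, 0.0], [-0.0, 0.0, -1.0]]
ft_force: [-0.5, 0.5, -0.1]
gripper_width: 30.0
[[ 205.   601.1 -377.3 -413.9 -443. ]
 [ 209.   594.3 -407.7 -404.7 -448.4]
 [ 213.   584.  -408.3 -407.7 -448.8]
 [ 217.   573.8 -408.9 -405.9 -446.9]
 [ 221.   563.7 -409.5 -406.4 -447.4]
 [ 225.   553.6 -410.  -407.  -447.8]
 [ 229.   543.3 -408.2 -407.5 -448.3]
 [ 233.   533.2 -408.7 -408.1 -448.8]
 [ 237.   523.3 -409.3 -406.2 -449.2]
 [ 241.   513.3 -409.9 -404.4 -449.7]
 [ 245.     0.     0.  -402.6 -450.2]
 [ 249.     0.     0.  -403.2 -450.6]
```

View pics/v12.png

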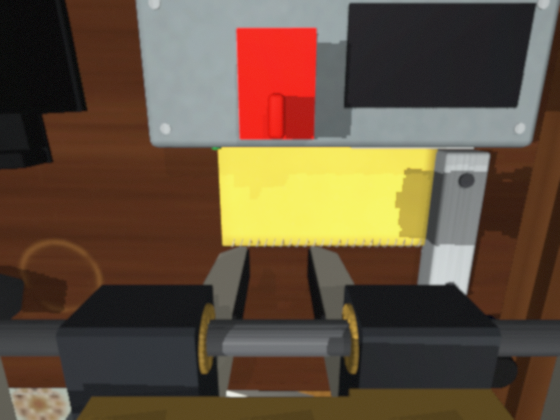

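The notebook is flush with the bar. The guard's top spans (238,28) to (315,138) px and the fin (269,94) to (284,138).

```bash
python3 - <<'E'
from m import *
img,K,P=load('w12'); hsv=cv2.cvtColor(img,cv2.COLOR_RGB2HSV); H,S,V=[hsv[...,i].astype(int) for i in range(3)]
red=((H<8)|(H>172))&(S>150)&(V>60); print(cv2.boundingRect(red.astype(np.uint8)))
print('V rows',[(r_,V[r_,262:292:2].tolist()) for r_ in (100,115,130)])
print('V col276',V[84:146:2,276].tolist(), 'col250',V[120:150:2,250].tolist())
for n,uv,z in [('gTL',(238,28),104),('gTR',(316,28),104),('gBL',(238,139),104),('gBR',(316,139),104),('fin back top',(277,94),133),('fin L',(269,105),133),('fin R',(284,105),133),('punch front L',(152,143),70),('punch front R',(520,143),70),('toggle',(0,0),70)]:
    print(n,np.round(plane(K,P,uv,z),1))
E
```

```text
(237, 28, 80, 111)
V rows [(100, [245, 245, 242, 227, 240, 247, 248, 246, 244, 235, 198, 157, 172, 179, 179]), (115, [242, 237, 232, 222, 239, 246, 247, 245, 242, 232, 196, 156, 171, 178, 178]), (130, [241, 235, 232, 223, 237, 244, 244, 242, 239, 229, 193, 160, 173, 177, 177])]
V col276 [245, 245, 245, 245, 227, 203, 233, 245, 246, 246, 246, 246, 245, 245, 245, 244, 244, 244, 244, 243, 243, 242, 243, 242, 242, 240, 226, 183, 139, 140, 127] col250 [245, 245, 245, 244, 244, 245, 244, 244, 245, 232, 157, 139, 129, 148, 239]
gTL [ 687.4 -229.   104. ]
gTR [ 688.  -277.3  104. ]
gBL [ 619.8 -227.6  104. ]
gBR [ 620.4 -280.2  104. ]
fin back top [ 647.7 -253.7  133. ]
fin L [ 641.6 -249.2  133. ]
fin R [ 641.7 -257.8  133. ]
punch front L [ 613.1 -157.2   70. ]
punch front R [ 616.7 -441.8   70. ]
toggle [709.9 -60.3  70. ]
```

```bash
python3 -m creep '[{"linear":[-0.1,-3.7,0],"rotation":[0,0,0]},{"linear":[0,-3.6,0],"rotation":[0,0,0]},{"linear":[0,0,3],"rotation":[0,0,0]},{"linear":[0,0,2.5],"rotation":[0,0,0]},{"linear":[0,0,1.1],"rotation":[0,0,0]},{"linear":[0,0,0],"rotation":[0,0,0]},{"linear":[0,0,0],"rotation":[0,0,0]},{"linear":[0,0,0],"rotation":[0,0,0]}]'
```

```text
time_s: 31.95
position: [635.2, -253.9, 134.5]
orientation: [[0.013, -1.0, 0.001], [-1.0, -0.013, -0.0], [0.0, -0.001, -1.0]]
ft_force: [0.2, 0.5, 0.4]
gripper_width: 29.8
```

```bash
python3 -m creep '[{"linear":[0,0,0.15],"rotation":[0,0,0]},{"linear":[0,0,0],"rotation":[0,0,0]},{"linear":[0,0,0],"rotation":[0,0,0]},{"linear":[0,0,0],"rotation":[0,0,0]},{"linear":[0,-0.55,-0.45],"rotation":[0,0,0]},{"linear":[0,-0.55,-0.4],"rotation":[0,0,0]},{"linear":[0,-0.6,-0.35],"rotation":[0,0,0]},{"linear":[0,-0.65,-0.3],"rotation":[0,0,0]}]' 0 10
```

```text
time_s: 32.95
position: [658.7, -253.2, 147.4]
orientation: [[0.013, -1.0, -0.0], [-1.0, -0.013, 0.0], [-0.0, 0.0, -1.0]]
ft_force: [-2.2, 0.9, -1.1]
gripper_width: 10.1
```

```bash
python3 -m creep '[{"linear":[0,-1.33,-0.42],"rotation":[0,0,0]},{"linear":[0,-1.38,-0.16],"rotation":[0,0,0]},{"linear":[0,-1.39,0.09],"rotation":[0,0,0]},{"linear":[0,-1.35,0.34],"rotation":[0,0,0]},{"linear":[0,-1.27,0.58],"rotation":[0,0,0]},{"linear":[0,-1.2,0.84],"rotation":[0,0,0]},{"linear":[0,0,0],"rotation":[0,0,0]},{"linear":[0,0,0],"rotation":[0,0,0]}]'
```

```text
time_s: 33.95
position: [738.0, -252.2, 134.3]
orientation: [[0.013, -1.0, 0.001], [-1.0, -0.013, 0.0], [0.0, -0.001, -1.0]]
ft_force: [3.8, 2.7, -0.0]
gripper_width: 10.2
```

```bash
python3 -m creep '[{"linear":[0,0,0],"rotation":[0,0,0]},{"linear":[0,0,0],"rotation":[0,0,0]},{"linear":[0,0,-3],"rotation":[0,0,0]},{"linear":[0,0,-2.8],"rotation":[0,0,0]},{"linear":[0,5.5,0],"rotation":[0,0,0]},{"linear":[0,5.5,0],"rotation":[0,0,0]},{"linear":[0,4.3,0],"rotation":[0,0,0]},{"linear":[0,0,0],"rotation":[0,0,0]}]' 3
python3 - <<'E'
from h import *
snap('wrist','w14'); snap('top','t14')
a,b=load('w14')[0],load('t14')[0]
cv2.imwrite('pics/v14.png',np.hstack([a[:300,150:450],cv2.resize(b[120:220,270:430],None,fx=3,fy=3)])[:,:,::-1])
E
```

```text
time_s: 34.95
position: [580.9, -255.1, 193.2]
orientation: [[0.009, -1.0, -0.001], [-1.0, -0.009, 0.001], [-0.001, 0.001, -1.0]]
ft_force: [0.1, 0.4, 0.6]
gripper_width: 30.0
```

View pics/v14.png

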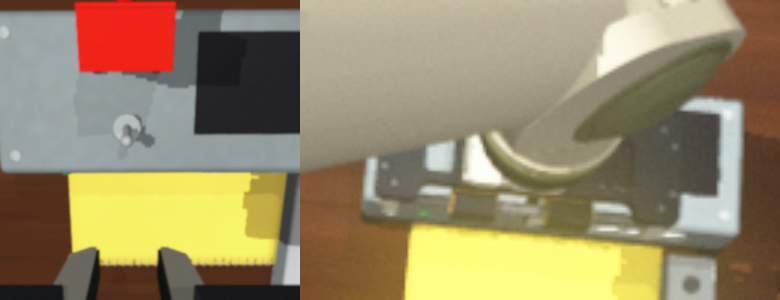

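The guard is open, and the toggle shows at about (277,127) px in the full image, with its ball at about (277,135).

```bash
python3 - <<'E'
from h import *
img,K,P=load('w14'); V=img.max(2)
print('base',plane(K,P,(277,127),75),'ball',plane(K,P,(277,136),93))
cv2.imwrite('pics/z.png',1*img[110:150,260:300,::-1]); print(V[116:148:2,266:294:2])
E
python3 -c "
from h import *; s=read_state(); print(s['position'],s['time_s'])"
```

```text
base [ 646.43494775 -253.40987792   75.        ] ball [ 641.28164206 -253.5261938    93.        ]
[[155 163 181 189 192 194 193 189 182 153 112 122 147 153]
 [163 182 191 192 191 191 190 191 189 183 147 110 116 147]
 [180 189 190 189 190 188 188 188 188 187 181 146 111 145]
 [189 189 190 189 189 185 187 188 190 189 188 174 122 145]
 [192 192 191 189 176 156 154 179 191 191 192 183 137 142]
 [190 191 189 180 146 124 107 139 181 186 187 184 148 124]
 [190 189 190 172 139 127 105 110 151 165 162 180 154 105]
 [190 190 188 171 142 133 112 100 119 128 132 167 140 100]
 [192 193 192 172 142 133 112 101 125 130 131 137 113  98]
 [196 201 195 169 141 134 116 104 128 135 134 129 107 102]
 [179 199 191 165 161 163 150 121 122 132 129 114 109 106]
 [159 179 183 174 185 191 177 145 120 132 118 107 108 108]
 [161 156 164 181 198 203 187 154 123 131 120 117 116 109]
 [163 158 155 175 192 198 184 151 128 151 157 153 148 120]
 [163 162 152 157 171 178 166 137 140 162 164 163 161 145]
 [164 162 154 149 147 148 143 144 158 162 164 164 165 163]]
[ 584.78432747 -254.43794322  192.92701324] 35.05
```

```bash
python3 -m creep '[{"linear":[-0.1,-2.3,2],"rotation":[0,0,0]},{"linear":[0,0,3],"rotation":[0,0,0]},{"linear":[0,0,2.5],"rotation":[0,0,0]},{"linear":[0,0,0.6],"rotation":[0,0,0]},{"linear":[0,0,0],"rotation":[0,0,0]},{"linear":[0,-0.4,0],"rotation":[0,0,0]},{"linear":[0,-0.4,0],"rotation":[0,0,0]},{"linear":[0,-0.4,0],"rotation":[0,0,0]}]' 0
python3 -m creep '[{"linear":[0,-0.4,0],"rotation":[0,0,0]},{"linear":[0,-0.4,0],"rotation":[0,0,0]},{"linear":[0,-0.4,0],"rotation":[0,0,0]},{"linear":[0,-0.4,0],"rotation":[0,0,0]},{"linear":[0,-0.4,0],"rotation":[0,0,0]},{"linear":[0,-0.3,0],"rotation":[0,0,0]},{"linear":[0,0,0],"rotation":[0,0,0]},{"linear":[0,0,0],"rotation":[0,0,0]}]'
```

```text
time_s: 36.05
position: [620.2, -252.8, 112.0]
orientation: [[0.013, -1.0, 0.001], [-1.0, -0.013, -0.0], [0.0, -0.001, -1.0]]
ft_force: [0.6, 1.0, 0.1]
gripper_width: 0.4
time_s: 37.05
position: [640.3, -252.7, 111.1]
orientation: [[0.012, -1.0, -0.004], [-1.0, -0.012, 0.001], [-0.001, 0.004, -1.0]]
ft_force: [-7.3, 0.1, 3.4]
gripper_width: 0.6
```

```bash
python3 -m creep '[{"linear":[0,-0.15,0],"rotation":[0,0,0]},{"linear":[0,-0.15,0],"rotation":[0,0,0]},{"linear":[0,0,0],"rotation":[0,0,0]},{"linear":[0,0,0],"rotation":[0,0,0]},{"linear":[0,4,0],"rotation":[0,0,0]},{"linear":[0,2,-3],"rotation":[0,0,0]},{"linear":[0,0,-5],"rotation":[0,0,0]},{"linear":[0,0,0],"rotation":[0,0,0]}]'
python3 - <<'E'
from h import *
s=snap('wrist','w15'); a,K,P=load('w15')
q=read_state();print(q['position'],q['ft_force'])
# proj of expected off/on
for X in ([637,-253.5,93.5],[657,-253.5,93.5],[647,-253.5,75]): print(np.round(proj(K,P,X)))
cv2.imwrite('pics/v15.png',cv2.resize(a[:220,200:360],None,fx=2.5,fy=2.5)[:,:,::-1])
E
```

```text
time_s: 38.05
position: [587.2, -254.4, 195.0]
orientation: [[0.013, -1.0, 0.006], [-1.0, -0.013, -0.002], [0.002, -0.006, -1.0]]
ft_force: [0.6, -0.3, -1.0]
gripper_width: 0.5
[ 586.72614801 -253.36943045  193.00901941] [-0.83104569 -0.82708363 -0.87769594]
[278. 152.]
[278. 123.]
[278. 136.]
```

View pics/v15.png

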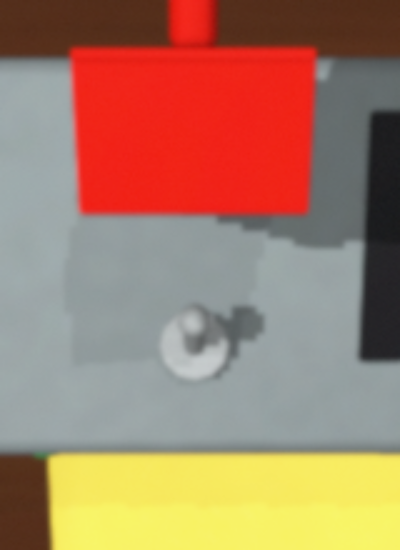

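The toggle now leans back: ball at about (277,128) px, above the base ring's centre at about row 138. The final push met a hard stop. Next I regrip the fin and close the guard.

```bash
python3 -m creep '[{"linear":[0,-5,0],"rotation":[0,0,0]},{"linear":[0,-5,0],"rotation":[0,0,0]},{"linear":[0,-5.1,0],"rotation":[0,0,0]},{"linear":[0,0,0],"rotation":[0,0,0]},{"linear":[0,0,3],"rotation":[0,0,0]},{"linear":[0,0,2.8],"rotation":[0,0,0]},{"linear":[0,0,0],"rotation":[0,0,0]},{"linear":[0,0,0],"rotation":[0,0,0]}]' 3
```

```text
time_s: 39.1
position: [736.4, -251.8, 134.0]
orientation: [[0.012, -1.0, 0.0], [-1.0, -0.012, -0.0], [0.0, -0.0, -1.0]]
ft_force: [-0.5, 0.2, 0.4]
gripper_width: 29.7
```

```bash
python3 -m creep '[{"linear":[0,0,0],"rotation":[0,0,0]},{"linear":[0,0,0],"rotation":[0,0,0]},{"linear":[0,0,0],"rotation":[0,0,0]},{"linear":[0,1.2,-0.84],"rotation":[0,0,0]},{"linear":[0,1.27,-0.58],"rotation":[0,0,0]},{"linear":[0,1.35,-0.34],"rotation":[0,0,0]},{"linear":[0,1.39,-0.09],"rotation":[0,0,0]},{"linear":[0,1.38,0.16],"rotation":[0,0,0]}]' 0 10
python3 -m creep '[{"linear":[0,0.67,0.2],"rotation":[0,0,0]},{"linear":[0,0.66,0.21],"rotation":[0,0,0]},{"linear":[0,0.63,0.3],"rotation":[0,0,0]},{"linear":[0,0.62,0.35],"rotation":[0,0,0]},{"linear":[0,0.55,0.4],"rotation":[0,0,0]},{"linear":[0,0.55,0.45],"rotation":[0,0,0]},{"linear":[0,0,0],"rotation":[0,0,0]},{"linear":[0,0,0],"rotation":[0,0,0]}]'
```

```text
time_s: 40.1
position: [670.3, -252.8, 151.0]
orientation: [[0.013, -1.0, 0.002], [-1.0, -0.013, -0.001], [0.001, -0.002, -1.0]]
ft_force: [3.1, -5.5, -2.5]
gripper_width: 9.9
time_s: 41.1
position: [634.1, -253.3, 131.7]
orientation: [[0.013, -1.0, 0.001], [-1.0, -0.013, -0.001], [0.001, -0.001, -1.0]]
ft_force: [2.3, -5.0, 1.6]
gripper_width: 9.9
```

```bash
python3 -m creep '[{"linear":[0,0,0.1],"rotation":[0,0,0]},{"linear":[0,0,0.1],"rotation":[0,0,0]},{"linear":[0,0,0],"rotation":[0,0,0]},{"linear":[0,0,0],"rotation":[0,0,0]},{"linear":[0,0,0],"rotation":[0,0,0]},{"linear":[0,0,0],"rotation":[0,0,0]},{"linear":[0,0,0],"rotation":[0,0,0]},{"linear":[0,0,0],"rotation":[0,0,0]}]'
python3 -m creep '[{"linear":[0,0,0],"rotation":[0,0,0]},{"linear":[0,0,0],"rotation":[0,0,0]},{"linear":[0,0,-3],"rotation":[0,0,0]},{"linear":[0,0,-3],"rotation":[0,0,0]},{"linear":[0,3.7,0],"rotation":[0,0,0]},{"linear":[0,3.7,0],"rotation":[0,0,0]},{"linear":[0,0,0],"rotation":[0,0,0]},{"linear":[0,0,0],"rotation":[0,0,0]}]' 3
python3 - <<'E'
from h import *
from m import quad
snap('wrist','w16'); a,K,P=load('w16'); hsv=cv2.cvtColor(a,cv2.COLOR_RGB2HSV); H,S,V=[hsv[...,i].astype(int) for i in range(3)]
red=((H<8)|(H>172))&(S>150)&(V>60); x,y,w,h=cv2.boundingRect(red.astype(np.uint8)); print(x,y,w,h)
for uv in ((x,y),(x+w-1,y),(x,y+h),(x+w-1,y+h)): print(np.round(plane(K,P,uv,104),1))
cv2.imwrite('pics/v16.png',a[:,:,::-1])
E
```

```text
time_s: 42.1
position: [634.1, -253.4, 130.9]
orientation: [[0.012, -1.0, 0.002], [-1.0, -0.012, -0.001], [0.001, -0.002, -1.0]]
ft_force: [-1.7, -1.7, 11.8]
gripper_width: 9.6
time_s: 43.1
position: [560.4, -252.6, 189.2]
orientation: [[0.014, -1.0, 0.0], [-1.0, -0.014, 0.001], [-0.001, -0.0, -1.0]]
ft_force: [0.4, 1.1, 0.2]
gripper_width: 30.1
240 24 84 116
[ 686.7 -228.   104. ]
[ 687.4 -277.2  104. ]
[ 619.1 -226.9  104. ]
[ 619.8 -280.5  104. ]
```

View pics/v16.png

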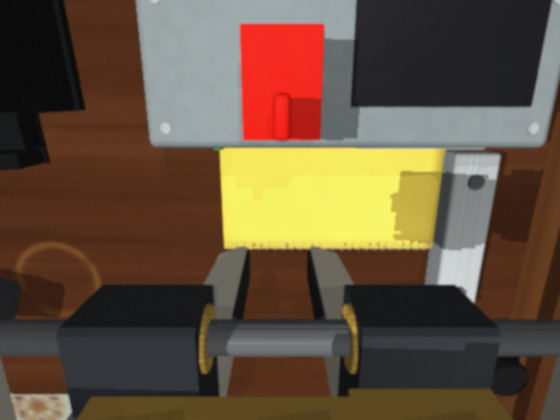

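```bash
python3 - <<'E'
from h import *
for n in ('w12','w16'):
    img,K,P=load(n); hsv=cv2.cvtColor(img,cv2.COLOR_RGB2HSV); H,S,V=[hsv[...,i].astype(int) for i in range(3)]
    ye=(H>20)&(H<36)&(S>110)&(V>110)
    pts=np.array([plane(K,P,(x,np.where(ye[:260,x])[0].max()),7)[:2] for x in list(range(256,306,5))+list(range(355,420,8))])
    f=np.polyfit(pts[:,1],pts[:,0],1); print(n,f[0],np.polyval(f,-305))
r.job_done()
E
```

```text
w12 -0.03129998408467698 505.84802906114913
w16 -0.009452614682388234 504.74505289604366
the job is handed in; nothing more can be done
```

The job is done and handed in at about 43 s. The notebook is against the bar and the hidden stop, the toggle is switched to the back and the guard is shut. No joint reading was available, so the results below come from feel and pictures.

- **Guide bar:** I pushed the notebook sideways until it met the bar at about 6 N. The bar had not moved within the camera's resolution of about 2 mm, and the last picture showed the right edge flush along it.
- **Stop in the slot:** I crept the notebook in until a steady 5 N came with almost no further travel. Its far edge was then about 44 mm behind the punch's front, at the deep end of the stated 25–45 mm. The near edge lay at 505.8 mm after the push and 504.7 mm at the end, within the roughly 2 mm calibration.
- **Skew check disagreed:** one fit of the near edge gave −0.031, while the others gave −0.009 to −0.013. I put it down to a noisy fit from further away and did not look again.
- **Toggle:** I pushed it back to what felt like a hard stop, over 7 N where about 1 N moves it. The picture showed it leaning back, with the ball about 1.5 mm short of where I computed it. That suggests roughly 0.83 rad against the 0.75 needed.
- **Guard:** I opened it to about 1.46 rad, then closed it and pressed it down at 12 N. It looked the same as before it was opened.
- **Bystanders:** the ink bottle, clock and calculator were not touched on purpose. I did not measure their positions again at the end.

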